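Zero the print-scrap mill, set it three clicks open and lock its hopper on

ROBOT

A 6-joint arm with a two-finger parallel gripper is mounted at the origin on a cart in front of the work surface, level with it; the furniture and walls round the work are solid. World frame = base frame: x ahead of the robot, y to its left, z up, the work surface at z = 0. Lengths are in m, angles in degrees, forces in N, time in s.
With the tool pointing down it reaches from about 0.2 to 0.875 m from the base axis. Payload 3.4 kg.
Tool frame: the origin (TCP) lies midway between the tips of the shut fingers; the grasp point (between the pads) lies 19 mm behind it; z points along the fingers, y is the line along which they close (so a half turn about z gives the same grasp; the last joint's range is limited). The gripper opens to 94 mm and grips with 3 to 60 N. Pads are 16 mm wide; open, the fingers measure 119 mm over their backs; the gripper's body (75 mm by 177 mm) begins 78 mm behind the grasp point.
Start: joints at [-83.595, 15.808, 86.224, -0, 77.962, -6.933], TCP at [0.133, -0.56, 0.205] pointing down, gripper open.
Joint ranges: [-165.64, 165.64], [-43.16, 119.46], [12.63, 154.43], [-67.54, 247.53], [6.08, 155.33], [-154.97, 154.97]. Speed limits (degrees/s): [147.25, 147.25, 180, 180, 180, 180].

INTERFACE

Orientations are given as a 3x3 rotation matrix whose columns are the frame's x, y, z axes.
In Python, from bench import robot gives the robot as it stands.
- The arm moves only by the tool arm_command, never from a script. Its argument "commands" is a list of rows, each a list of 7 numbers: the finger opening in mm, from 0 to 94, then the shift along the world's x, y, z in mm, then the turn, a rotation vector about the world's x, y, z in degrees. In form: [[fingers, dx, dy, dz, rx, ry, rz], ...]. A call has 1 to 5 rows; each row shifts and turns the commanded pose from where the row before left it; what a row does not reach is not made up. A row lasts 1/12 s, in which the tool goes at most 41.7 mm and 7.16 degrees, less where a joint would pass 70% of its speed; a pose out of reach is approached as far as the arm can. A call is refused whole if a number of a shift passes 41.7 or a number of a turn 7.16, either way. A call with a gripper value outside its range is refused whole. The fingers move at their own pace and stop on an object; "squeeze" is the grip in N (left out, the last holds). Time passes only in rows, so rows that do not move let the fingers close. It gives the time, the measured TCP pose, the force, the opening and the grip force at its end, in the units of the state.
- robot.get_obs(): the state, without advancing time (a new reading comes with each control period).
- robot.capture(name): name is "side" or "top" or "wrist"; returns a dict with "color" (384x512x3 uint8, blue, green, red), "fx", "fy", "cx", "cy" (pixels), "rvec" (rotation vector, rad) and "tvec" (3), from world to camera coordinates, as OpenCV has them. Camera axes: x right, y down, z forward; pixel columns grow to the right and rows downward; lengths in m; the calibration is good to about 2 mm. The wrist camera is an equidistant fisheye: a pixel r from the principal point sees the ray r / f radians off the axis. A picture is of the moment at which its call begins. There is no depth.
- robot.hand_in(): hands the job in; it is judged then, once.
The state is a dict: "time_s": time; "joint_pos": joint angles; "joint_velocities": joint speeds; "joint_torque": joint torques, N m; "tool_pos": TCP position; "orientation": TCP orientation; "contact_force": force on the tool from outside, world axes, zero at the start; "moment": the same for the moment, N m; "finger_gap": opening from 0.0 (shut) to 1.0 (fully open); "grip_force": force on a finger pad.
Only numpy, scipy, OpenCV 4.12 (cv2) and the standard library are available. Lean on these libraries where they do the work, as an engineer would, in place of code of your own. Each camera call takes 0.05 s, during which the arm holds its last target. There are 200 camera calls.

TASK

The mill that grinds up failed prints has had its burrs cleaned, so its setting is lost. Turn its adjusting ring clockwise until the burrs touch and it will go no further, then back it off exactly three clicks. Then put the hopper on the mill, push its foot right down into the throat and twist it a quarter turn clockwise until it locks against the stop, and leave the other things on the table where they are.

Things in the scene. Friction and masses are not known exactly. Their poses are not given: they have to be found in the camera images.
- mill: the mill, fixed to the table; origin under its centre, z up, x to its back, y to the left looking along x. Grey housing 120 (x) x 104 (y) x 72 mm high, a black drawer with a finger lip (73 mm out) in the front, -x. On top an aluminium tower carries the ring; the throat's mouth is inside the ring
- throat (a point): centre of the mill's round mouth, 126 mm above the table, level with the face the hopper's shoulder sits on; axes as the mill's. Around the mouth is a bayonet flange 5 mm thick with a 42 mm hole and two notches 15 mm wide, at +y and -y, reaching 26.5 mm from the axis. Free down to 17 mm below the mouth. Stops below the flange let the hopper's pins turn a quarter turn clockwise only
- ring (a joint): angle of the adjusting ring in rad: 0 (at most 0.03 below) where the burrs touch and it stops hard; grows counter-clockwise seen from above, opening them. Clicks every 0.419 rad (24 deg; 0 is a click). A sprung detent takes about 0.2 N m per click and draws a released ring into the nearest click. Starts 2 to 5 clicks open, stops at 2.6. The marks on it do not show the touch point
- ring_grip (a point): centre of the adjusting ring, on its upright axis, half-way up it, 109 mm above the table; x and y turn with it. Ribbed aluminium, 66 mm outside diameter, 29 mm high, its top 2 mm below the mouth; can be gripped across from above at any angle. Below it the tower is as wide as the ring for 11 mm, then widens to 80 mm (top of that 83 to 76 mm above the table)
- hopper_wing (a point): middle of the grip wing on the lid of the loose hopper, at the height to grip it, 98 mm above the hopper's underside. Wing black, upright, 52 mm long (x), 14 mm thick (y), from the lid (76 mm up) to 111 mm up. Hopper: clear round bin, about 160 g, 92 mm across at the black lid, standing on its black foot
- hopper_shoulder (a point): on the hopper's axis at its flat shoulder, 14.5 mm above its underside; axes as the wing's. It rests on the throat's mouth when the foot (38 mm diameter, 14.5 mm long) is fully in. Two round pins, 8 mm thick, level with the foot's bottom, stick out at +x and -x under the wing's ends to 24.5 mm from the axis. So it goes in with the wing along the throat's y and is locked with the wing along its x
- print_bracket_mid (a point): middle of a loose printed angle bracket, 30 x 50 mm and 37 mm high; leave alone
- print_gear_mid (a point): middle of a loose printed gear wheel, 40 mm across and 14 mm high, lying flat; leave alone
- brass_brush_mid (a point): middle of a loose brass brush, 160 x 14 x 18 mm, lying flat along its x axis; leave alone
Mind the look-alikes: they are no part of the job. What is shaped like the part that bears hopper_wing but green or yellow is not meant.

How it is judged:
By the outcome, as a careful person would: the job done as asked, in the order asked, and still so for the second after the job is handed in, with the robot touching nothing.
It also fails if it takes over 64 s, if anything falls off the work surface, if the arm or the gripper's body presses on something with over 40 N, if the wrist force passes 120 N, or if a joint passes its speed limit or range.

## Working session

There is one attempt and no reset: what is moved stays moved. The work goes in short steps, Python scripts to look and compute and a tool call to move; the robot and the scene stay as the last step left them, time stands still between calls to the robot, and variables do not carry over. Pictures are saved under pics/ and viewed, at most 10 in all, crops included, and the job is handed in when it is done.

Besides the shell and the picture viewer there is one more tool, called after "Emit:" as a command line: name --pt "numbers of a row" for each row, then --argument value for the rest. arm_command: Moves the arm, as the interface text tells. Its arguments: {"type":"object","properties":{"commands":{"type":"array"},"squeeze":{"type":"number"}},"required":["commands"]}

```bash
ls; mkdir -p pics
cat > h.py <<'E'
import cv2,numpy as np
from bench import robot
def cap(n,f=None):
    c=robot.capture(n)
    if f: cv2.imwrite('pics/'+f,c['color'])
    return c
def ray(c,u,v,fish=False):
    x,y=(u-c['cx'])/c['fx'],(v-c['cy'])/c['fy']
    if fish:
        r=np.hypot(x,y); s=np.tan(r)/r if r>1e-9 else 1; x,y=x*s,y*s
    R=cv2.Rodrigues(np.array(c['rvec'],float))[0]; t=np.array(c['tvec'],float).ravel()
    d=R.T@np.array([x,y,1.]); return -R.T@t,d/np.linalg.norm(d)
def onz(c,u,v,z,fish=False):
    o,d=ray(c,u,v,fish); return o+d*(z-o[2])/d[2]
def cross(a,b):
    A=np.zeros((3,3));B=np.zeros(3)
    for o,d in(a,b):
        P=np.eye(3)-np.outer(d,d);A+=P;B+=P@o
    p=np.linalg.solve(A,B); return p,[np.linalg.norm((np.eye(3)-np.outer(d,d))@(p-o)) for o,d in (a,b)]
E
python3 - <<'E'
from h import *
a=cap('side','s1.png');b=cap('top','t1.png');w=cap('wrist','w1.png')
for c in(a,b,w): print(ray(c,c['cx'],c['cy']),c['fx'])
print(robot.get_obs())
E
```

```text
pics
(array([ 0.39808334, -0.9038387 ,  0.80784898]), array([ 0.15482592,  0.75795296, -0.63366888])) 428.1795133973842
(array([ 0.46478363, -0.05511839,  0.98702966]), array([ 0.12807969, -0.00371288, -0.99175693])) 417.89680411691796
(array([ 0.20121906, -0.54301971,  0.38465258]), array([-0.23730073, -0.05411537, -0.96992778])) 297.3186396354542
{'time_s': 0.15, 'joint_pos': array([-8.35917967e+01,  1.58380411e+01,  8.62754585e+01,  7.12653959e-04,
        7.79634354e+01, -6.93178209e+00]), 'joint_velocities': array([ 0.07495694, -0.15529746, -0.18756151,  0.03816741, -0.00963541,
        0.07618621]), 'joint_torque': array([ 5.34513856e-04, -4.04926801e+01, -2.37431556e+01,  6.99856505e-02,
        3.14366142e-02, -8.65866082e-05]), 'tool_pos': array([ 0.13263211, -0.55907171,  0.20483754]), 'orientation': array([[ 9.73018702e-01,  2.30726216e-01, -1.37779380e-04],
       [ 2.30726191e-01, -9.73017801e-01,  1.33573702e-03],
       [ 1.74127760e-04, -1.33148642e-03, -9.99999098e-01]]), 'contact_force': array([ 0.04826465, -0.55956518, -0.40610791]), 'moment': array([-0.02535642, -0.03389381, -0.02090033]), 'grip_force': 0.0, 'finger_gap': 0.9997802203123468}
```

View pics/s1.png

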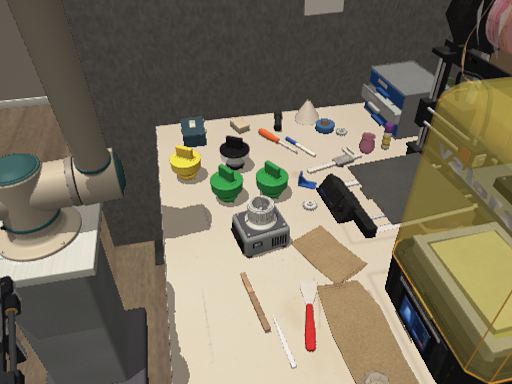

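View pics/t1.png

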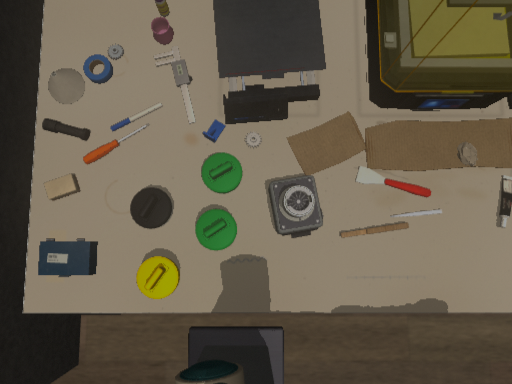

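The side view shows the black hopper at (235,150) and the mill at (261,225). In the top view the hopper is at (152,207) and the mill ring at (298,202), with the drawer facing image-down. I'll zoom in and compute positions.

Run:
```python
from h import *
a=cap('side');b=cap('top')
A,B=a['color'],b['color']
z=lambda I,x,y,w,h:cv2.resize(I[y:y+h,x:x+w],(400,300),interpolation=cv2.INTER_CUBIC)
cv2.imwrite('pics/z.png',np.vstack([np.hstack([z(A,205,130,60,45),z(A,221,186,80,60)]),np.hstack([z(B,112,177,80,60),z(B,248,170,92,69)])]))
for n,s,t in(('hop',(235,143),(151,205)),('ring',(261,201),(298,201))):
    print(n,cross(ray(a,*s),ray(b,*t)))
print(onz(b,152,207,.095),onz(b,298,202,.126), onz(b,300,235,.04))
```

```text
hop (array([0.55831276, 0.15692959, 0.09685406]), [np.float64(0.001141741947209875), np.float64(0.0011417419472098105)])
ring (array([ 0.56588505, -0.15409183,  0.1315313 ]), [np.float64(0.0012801901780803665), np.float64(0.0012801901780802782)])
[0.55534793 0.15500813 0.095     ] [ 0.56316077 -0.15454757  0.126     ] [ 0.49798186 -0.16803505  0.04      ]
```

View pics/z.png

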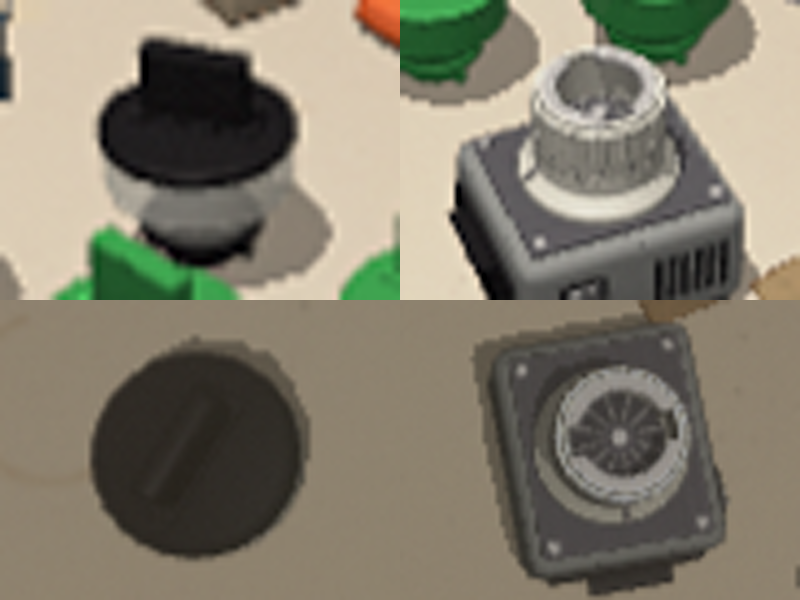

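The zoom puts the wing ends at about (160,495) and (215,410) and the lid centre at (195,455). The mill's plate screws are at (521,370), (667,345), (702,522) and (553,548), which gives a yaw of about 10°. I'll move above the mill and turn the tool so there is room for a long clockwise turn.

Emit:
arm_command --pt "94 21.5 20.3 0 0 0 6.5" --pt "94 21.5 20.3 0 0 0 6.5" --pt "94 21.5 20.3 0 0 0 6.5" --pt "94 21.5 20.3 0 0 0 6.5" --pt "94 21.5 20.3 0 0 0 6.5"

```text
time_s: 0.67
tool_pos: [0.2409, -0.4569, 0.2054]
orientation: [[0.693, 0.721, 0.0], [0.721, -0.693, 0.0], [0.0, -0.0, -1.0]]
contact_force: [1.1, -0.4, -0.2]
finger_gap: 1.003
grip_force: 0.0
```

Emit:
arm_command --pt "94 21.5 20.3 0 0 0 6.5" --pt "94 21.5 20.3 0 0 0 6.5" --pt "94 21.5 20.3 0 0 0 6.5" --pt "94 21.5 20.3 0 0 0 6.5" --pt "94 21.5 20.3 0 0 0 6.5"

```text
time_s: 1.08
tool_pos: [0.3485, -0.3553, 0.2055]
orientation: [[0.197, 0.98, 0.0], [0.98, -0.197, -0.0], [-0.0, 0.0, -1.0]]
contact_force: [-0.7, 0.8, -0.4]
finger_gap: 0.998
grip_force: 0.0
```

Emit:
arm_command --pt "94 21.5 20.3 0 0 0 6.5" --pt "94 21.5 20.3 0 0 0 6.5" --pt "94 21.5 20.3 0 0 0 6.5" --pt "94 21.5 20.3 0 0 0 6.5" --pt "94 21.5 20.3 0 0 0 6.5"

```text
time_s: 1.5
tool_pos: [0.456, -0.2538, 0.2055]
orientation: [[-0.361, 0.933, 0.0], [0.933, 0.361, -0.0], [-0.0, 0.0, -1.0]]
contact_force: [0.4, -1.5, 0.7]
finger_gap: 1.003
grip_force: 0.0
```

Emit:
arm_command --pt "94 21.5 20.3 0 0 0 6.5" --pt "94 21.5 20.3 0 0 0 6.5" --pt "94 21.5 20.3 0 0 0 6.5" --pt "94 21.5 20.3 0 0 0 6.5" --pt "94 21.5 20.3 0 0 0 6.5"

```text
time_s: 1.92
tool_pos: [0.5635, -0.1523, 0.2054]
orientation: [[-0.806, 0.592, -0.0], [0.592, 0.806, 0.0], [0.0, -0.0, -1.0]]
contact_force: [0.2, 0.2, -0.4]
finger_gap: 1.0
grip_force: 0.0
```

Emit:
arm_command --pt "94 0 0 0 0 0 0"

```text
time_s: 2.0
tool_pos: [0.5661, -0.1499, 0.2051]
orientation: [[-0.806, 0.591, 0.003], [0.591, 0.806, 0.002], [-0.001, 0.003, -1.0]]
contact_force: [1.0, 0.3, 0.3]
finger_gap: 0.999
grip_force: 0.0
```

Run:
```python
from h import *
w=cap('wrist','w2.png');np.save('w2.npy',w,allow_pickle=True)
o=robot.get_obs();print(o['time_s'],o['tool_pos'],o['joint_pos'],o['orientation'][:,0],o['moment'])
b=cap('top')
f=lambda x,y,X,Y,s:(X+x/s-.4,Y+y/s-.4)
S=[onz(b,*f(x,y-300,112,177,5),.11)[:2] for x,y in((160,495),(215,410))]
print('wing',S,np.degrees(np.arctan2(*(S[1]-S[0])[::-1])), onz(b,*f(195,155,112,177,5),.076))
P=[onz(b,*f(x-400,y-300,248,170,400/92),.072)[:2] for x,y in((521,370),(667,345),(702,522),(553,548))]
print(P,np.mean(P,0))
d=(P[0]+P[1]-P[2]-P[3]);e=P[0]+P[3]-P[1]-P[2]
print('mill yaw',np.degrees([np.arctan2(d[1],d[0]),np.arctan2(-e[0],e[1])]))
```

```text
2.05 [ 0.56405238 -0.15173042  0.20500151] [-2.19016359e+01  1.66146755e+01  8.51332193e+01  3.30146967e-02
  7.82659177e+01 -7.54211408e+01] [-8.03989586e-01  5.94643258e-01  3.75345338e-04] [-0.00731132 -0.05134825 -0.02155762]
wing [array([0.53563804, 0.16852861]), array([0.57166303, 0.14655627])] -31.37982464689828 [0.55595238 0.16250215 0.076     ]
[array([ 0.60557799, -0.11123035]), array([ 0.61863651, -0.18586734]), array([ 0.52823677, -0.20205885]), array([ 0.51502271, -0.12679893])] [ 0.5668685  -0.15648887]
mill yaw [9.9548034  9.94131154]
```

View pics/w2.png

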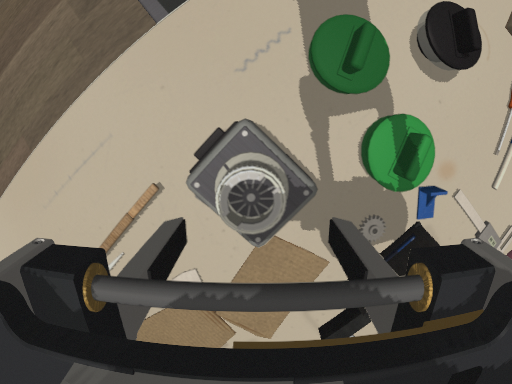

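The wrist view shows the mill's screws at (244,131), (195,185), (258,240) and (309,188), with the burr hub at about (251,198). The ring lies between the fingers.

Run:
```python
from h import *
w=np.load('w2.npy',allow_pickle=True).item()
P=[onz(w,u,v,.072,True)[:2] for u,v in((244,131),(195,185),(258,240),(309,188))]
print(np.mean(P,0),P)
g=cv2.cvtColor(w['color'],cv2.COLOR_BGR2GRAY)
hs=cv2.HoughCircles(cv2.GaussianBlur(g[140:250,190:320],(3,3),0),cv2.HOUGH_GRADIENT,1,5,param1=120,param2=18,minRadius=20,maxRadius=45)
print([(h+[190,140,0]).round(1).tolist()+onz(w,h[0]+190,h[1]+140,.124,True).round(4).tolist() for h in hs[0][:6]])
cv2.imwrite('pics/w2z.png',cv2.resize(g[120:250,180:330],None,fx=5,fy=4.6,interpolation=cv2.INTER_CUBIC))
```

```text
[ 0.56414019 -0.15537789] [array([ 0.51095581, -0.12589641]), array([ 0.52545625, -0.20380176]), array([ 0.61809966, -0.18635117]), array([ 0.60204906, -0.10546224])]
[[249.5, 199.5, 34.3, 0.5632, -0.156, 0.124], [251.5, 188.5, 36.6, 0.556, -0.1485, 0.124], [260.5, 188.5, 43.3, 0.5608, -0.1419, 0.124], [248.5, 205.5, 39.9, 0.5672, -0.1602, 0.124], [254.5, 199.5, 32.2, 0.5659, -0.1524, 0.124], [243.5, 179.5, 44.4, 0.5451, -0.1493, 0.124]]
```

Emit:
arm_command --pt "94 1 -3.5 -30 0 0 0" --pt "94 0 0 -35 0 0 0" --pt "94 0 0 -35 0 0 0" --pt "94 0 0 -15 0 0 0" --pt "94 0 0 0 0 0 0"

```text
time_s: 2.52
tool_pos: [0.5593, -0.157, 0.0865]
orientation: [[-0.801, 0.599, -0.009], [0.599, 0.801, 0.003], [0.009, -0.003, -1.0]]
contact_force: [-0.4, -0.9, 0.4]
finger_gap: 1.0
grip_force: 0.0
```

Emit:
arm_command --pt "60 0 0 0 0 0 0" --pt "60 0 0 0 0 0 0" --pt "60 0 0 0 0 0 0" --pt "60 0 0 0 0 0 0" --pt "60 0 0 0 0 0 0" --squeeze 25

```text
time_s: 2.93
tool_pos: [0.5656, -0.1563, 0.0921]
orientation: [[-0.801, 0.598, 0.005], [0.598, 0.801, 0.001], [-0.003, 0.004, -1.0]]
contact_force: [1.4, 3.0, 3.9]
finger_gap: 0.698
grip_force: 25.0
```

Emit:
arm_command --pt "60 0 0 0 0 0 -4.8" --pt "60 0 0 0 0 0 -4.8" --pt "60 0 0 0 0 0 -4.8" --pt "60 0 0 0 0 0 -4.8" --pt "60 0 0 0 0 0 -4.8"

```text
time_s: 3.35
tool_pos: [0.5654, -0.1564, 0.0922]
orientation: [[-0.486, 0.874, 0.004], [0.874, 0.486, 0.0], [-0.002, 0.004, -1.0]]
contact_force: [1.4, 3.5, 3.0]
finger_gap: 0.698
grip_force: 25.0
```

```bash
cat > st.py <<'E'
from h import *
o=robot.get_obs();R=o['orientation']
print(o['time_s'],o['tool_pos'].round(4),'yaw',np.degrees(np.arctan2(R[1,0],R[0,0])).round(2),'j6',o['joint_pos'][5].round(1),o['contact_force'].round(1),o['moment'].round(2),o['joint_torque'][5].round(2),o['finger_gap']*94,o['grip_force'])
E
python3 st.py
```

```text
3.35 [ 0.5654 -0.1564  0.0922] yaw 119.1 j6 -51.5 [1.4 3.5 3. ] [ 0.47 -0.43  0.16] -0.75 65.65356916619453 24.996391584863886
```

Emit:
arm_command --pt "60 0 0 0 0 0 -4.8" --pt "60 0 0 0 0 0 -4.8" --pt "60 0 0 0 0 0 -4.8" --pt "60 0 0 0 0 0 -4.8" --pt "60 0 0 0 0 0 -4.8"

```text
time_s: 3.77
tool_pos: [0.5652, -0.1565, 0.0922]
orientation: [[-0.089, 0.996, 0.004], [0.996, 0.089, 0.0], [-0.0, 0.004, -1.0]]
contact_force: [1.9, 3.2, 2.9]
finger_gap: 0.697
grip_force: 25.0
```

```bash
python3 st.py
```

```text
3.7667 [ 0.5652 -0.1565  0.0922] yaw 95.11 j6 -27.5 [1.9 3.2 2.9] [ 0.45 -0.31  0.16] -0.76 65.5306891242353 24.996399828269205
```

Emit:
arm_command --pt "60 0 0 0 0 0 -4" --pt "60 0 0 0 0 0 -4" --pt "60 0 0 0 0 0 -4"

```text
time_s: 4.02
tool_pos: [0.5652, -0.1564, 0.0922]
orientation: [[0.119, 0.993, 0.004], [0.993, -0.119, 0.0], [0.001, 0.004, -1.0]]
contact_force: [1.9, 2.3, 2.2]
finger_gap: 0.699
grip_force: 25.0
```

```bash
python3 st.py
```

```text
4.0167 [ 0.5652 -0.1564  0.0922] yaw 83.17 j6 -15.5 [1.9 2.3 2.2] [ 0.3  -0.23  0.05] -0.56 65.72324490663456 24.997222954079916
```

Emit:
arm_command --pt "60 0 0 0 0 0 -4" --pt "60 0 0 0 0 0 -4" --pt "60 0 0 0 0 0 -4"

```text
time_s: 4.27
tool_pos: [0.5651, -0.1564, 0.0922]
orientation: [[0.323, 0.946, 0.004], [0.946, -0.323, 0.0], [0.001, 0.003, -1.0]]
contact_force: [1.4, 3.6, 3.8]
finger_gap: 0.698
grip_force: 25.0
```

```bash
python3 st.py
```

```text
4.2667 [ 0.5651 -0.1564  0.0922] yaw 71.15 j6 -3.5 [1.4 3.6 3.8] [ 0.42 -0.19  0.11] -0.61 65.64491791510311 24.997451267518045
```

Emit:
arm_command --pt "60 0 0 0 0 0 -4" --pt "60 0 0 0 0 0 -4" --pt "60 0 0 0 0 0 -4"

```text
time_s: 4.52
tool_pos: [0.565, -0.1564, 0.0921]
orientation: [[0.513, 0.859, 0.003], [0.859, -0.513, 0.0], [0.002, 0.003, -1.0]]
contact_force: [1.2, 2.1, 3.9]
finger_gap: 0.699
grip_force: 25.0
```

```bash
python3 st.py
```

```text
4.5167 [ 0.565  -0.1564  0.0921] yaw 59.17 j6 8.5 [1.2 2.1 3.9] [ 0.43 -0.15  0.16] -0.56 65.72997197116916 24.997341048328963
```

Emit:
arm_command --pt "60 0 0 0 0 0 -4" --pt "60 0 0 0 0 0 -4" --pt "60 0 0 0 0 0 -4"

```text
time_s: 4.77
tool_pos: [0.5649, -0.1563, 0.0921]
orientation: [[0.68, 0.733, 0.003], [0.733, -0.68, 0.0], [0.003, 0.002, -1.0]]
contact_force: [1.9, 2.8, 3.2]
finger_gap: 0.697
grip_force: 25.0
```

```bash
python3 st.py
```

```text
4.7667 [ 0.5649 -0.1563  0.0921] yaw 47.15 j6 20.5 [1.9 2.8 3.2] [ 0.44 -0.07  0.17] -0.6 65.54706620752378 24.997413099408732
```

Emit:
arm_command --pt "60 0 0 0 0 0 -4" --pt "60 0 0 0 0 0 -4" --pt "60 0 0 0 0 0 -4"

```text
time_s: 5.02
tool_pos: [0.5649, -0.1563, 0.0922]
orientation: [[0.817, 0.576, 0.003], [0.576, -0.817, 0.0], [0.003, 0.002, -1.0]]
contact_force: [0.6, 2.1, 4.0]
finger_gap: 0.702
grip_force: 25.0
```

```bash
python3 st.py
```

```text
5.0167 [ 0.5649 -0.1563  0.0922] yaw 35.17 j6 32.5 [0.6 2.1 4. ] [ 0.3  -0.08  0.12] -0.53 65.94589867537188 24.997812014698866
```

Emit:
arm_command --pt "60 0 0 0 0 0 -4" --pt "60 0 0 0 0 0 -4" --pt "60 0 0 0 0 0 -4"

```text
time_s: 5.27
tool_pos: [0.5648, -0.1562, 0.0922]
orientation: [[0.919, 0.393, 0.003], [0.393, -0.919, 0.0], [0.003, 0.001, -1.0]]
contact_force: [0.1, 3.8, 3.4]
finger_gap: 0.699
grip_force: 25.0
```

```bash
python3 st.py
```

```text
5.2667 [ 0.5648 -0.1562  0.0922] yaw 23.15 j6 44.5 [0.1 3.8 3.4] [ 0.44 -0.11  0.15] -0.62 65.73215544557436 24.99730672181613
```

Emit:
arm_command --pt "60 0 0 0 0 0 0" --pt "60 0 0 0 0 0 -4" --pt "60 0 0 0 0 0 -4" --squeeze 60

```text
time_s: 5.52
tool_pos: [0.562, -0.1569, 0.092]
orientation: [[0.963, 0.27, -0.003], [0.27, -0.963, -0.002], [-0.003, 0.001, -1.0]]
contact_force: [-7.4, 1.2, 11.7]
finger_gap: 0.695
grip_force: 60.1
```

```bash
python3 st.py; python3 -c "
from h import *
c=cap('wrist')['color'];cv2.imwrite('pics/w3.png',cv2.resize(c[150:270,170:340],(800,565),interpolation=cv2.INTER_CUBIC))"
```

```text
5.5167 [ 0.562  -0.1569  0.092 ] yaw 15.68 j6 52.1 [-7.4  1.2 11.7] [0.35 1.4  2.05] 1.26 65.28790036982734 60.050674779340625
```

Emit:
arm_command --pt "60 0 0 0 0 0 -4" --pt "60 0 0 0 0 0 -4"

```text
time_s: 5.73
tool_pos: [0.5615, -0.1565, 0.092]
orientation: [[0.991, 0.133, -0.004], [0.133, -0.991, -0.001], [-0.004, 0.0, -1.0]]
contact_force: [-3.4, 3.8, 8.2]
finger_gap: 0.694
grip_force: 60.0
```

```bash
python3 st.py
```

```text
5.7333 [ 0.5615 -0.1565  0.092 ] yaw 7.67 j6 60.1 [-3.4  3.8  8.2] [0.85 0.47 1.92] 1.08 65.2170200829186 60.041030557622435
```

With the harder grip the moment jumped to 2 N m after about 120° of turning. That is the hard stop, reached after five clicks. I'll release so the ring settles at 0, regrip and back off 72°.

Emit:
arm_command --pt "80 0 0 0 0 0 0" --pt "80 0 0 0 0 0 0" --pt "80 0 0 0 0 0 0"

```text
time_s: 5.98
tool_pos: [0.5638, -0.1574, 0.0906]
orientation: [[0.992, 0.129, 0.001], [0.129, -0.992, -0.001], [0.0, 0.001, -1.0]]
contact_force: [0.9, -0.4, 0.5]
finger_gap: 0.842
grip_force: 0.0
```

```bash
python3 st.py; python3 -c "
from h import *
c=cap('wrist')['color'];cv2.imwrite('pics/w4.png',c)"
```

```text
5.9833 [ 0.5638 -0.1574  0.0906] yaw 7.42 j6 60.2 [ 0.9 -0.4  0.5] [-0.07 -0.01 -0.04] -0.01 79.14209175709975 0.0
```

Emit:
arm_command --pt "60 0 0 0 0 0 0" --pt "60 0 0 0 0 0 0" --pt "60 0 0 0 0 0 0" --squeeze 40

```text
time_s: 6.28
tool_pos: [0.5634, -0.1562, 0.0902]
orientation: [[0.992, 0.127, -0.001], [0.127, -0.992, 0.002], [-0.0, -0.002, -1.0]]
contact_force: [-0.7, 2.5, 0.7]
finger_gap: 0.694
grip_force: 40.0
```

```bash
python3 st.py
```

```text
6.2833 [ 0.5634 -0.1562  0.0902] yaw 7.32 j6 60.3 [-0.7  2.5  0.7] [0.35 0.01 0.  ] -0.03 65.2171294543809 40.00245459610596
```

Emit:
arm_command --pt "60 0 0 0 0 0 4.8" --pt "60 0 0 0 0 0 4.8" --pt "60 0 0 0 0 0 4.8" --pt "60 0 0 0 0 0 4.8" --pt "60 0 0 0 0 0 4.8"

```text
time_s: 6.7
tool_pos: [0.5637, -0.1569, 0.0902]
orientation: [[0.852, 0.524, -0.0], [0.524, -0.852, 0.0], [0.0, -0.0, -1.0]]
contact_force: [0.8, -0.1, -1.6]
finger_gap: 0.699
grip_force: 40.0
```

Emit:
arm_command --pt "60 0 0 0 0 0 4.8" --pt "60 0 0 0 0 0 4.8" --pt "60 0 0 0 0 0 4.8" --pt "60 0 0 0 0 0 4.8" --pt "60 0 0 0 0 0 4.8"

```text
time_s: 7.12
tool_pos: [0.5642, -0.1575, 0.0902]
orientation: [[0.565, 0.825, 0.001], [0.825, -0.565, -0.001], [0.0, 0.001, -1.0]]
contact_force: [2.0, -0.2, -1.4]
finger_gap: 0.693
grip_force: 40.0
```

Emit:
arm_command --pt "60 0 0 0 0 0 4.8" --pt "60 0 0 0 0 0 4.8" --pt "60 0 0 0 0 0 4.8" --pt "60 0 0 0 0 0 4.8" --pt "60 0 0 0 0 0 4.8"

```text
time_s: 7.53
tool_pos: [0.5648, -0.1577, 0.0902]
orientation: [[0.181, 0.983, 0.002], [0.983, -0.181, -0.001], [-0.001, 0.002, -1.0]]
contact_force: [3.5, -1.8, -2.4]
finger_gap: 0.697
grip_force: 40.0
```

Emit:
arm_command --pt "60 0 0 0 0 0 0" --pt "60 0 0 0 0 0 0"

```text
time_s: 7.7
tool_pos: [0.5648, -0.1577, 0.0902]
orientation: [[0.187, 0.982, 0.002], [0.982, -0.187, -0.001], [-0.001, 0.002, -1.0]]
contact_force: [4.0, -2.3, -3.5]
finger_gap: 0.7
grip_force: 40.0
```

```bash
python3 st.py
```

```text
7.7 [ 0.5648 -0.1577  0.0902] yaw 79.25 j6 -11.6 [ 4.  -2.3 -3.5] [-0.29 -0.55  0.12] 0.05 65.84533384274074 39.998453836888075
```

The back-off of 71.9° held with no slip, so I'll release, lift, and go to the hopper.

Emit:
arm_command --pt "94 0 0 0 0 0 0" --pt "94 0 0 0 0 0 0" --pt "94 0 0 0 0 0 0" --pt "94 0 0 25 0 0 0" --pt "94 0 0 35 0 0 0"

```text
time_s: 8.12
tool_pos: [0.5604, -0.1558, 0.1479]
orientation: [[0.186, 0.983, -0.009], [0.983, -0.186, 0.003], [0.002, -0.009, -1.0]]
contact_force: [0.5, 0.5, -0.3]
finger_gap: 0.992
grip_force: 0.0
```

Emit:
arm_command --pt "94 0 0 40 0 0 0" --pt "94 0 0 40 0 0 0" --pt "94 0 32 10 0 0 6.8" --pt "94 0 32 0 0 0 6.8" --pt "94 0 32 0 0 0 6.8"

```text
time_s: 8.53
tool_pos: [0.5637, -0.0604, 0.2423]
orientation: [[-0.173, 0.985, 0.003], [0.985, 0.173, -0.0], [-0.001, 0.003, -1.0]]
contact_force: [0.8, 0.2, -0.4]
finger_gap: 0.998
grip_force: 0.0
```

Emit:
arm_command --pt "94 -1 32 0 0 0 6.8" --pt "94 -1 32 0 0 0 6.8" --pt "94 -1 32 0 0 0 6.8" --pt "94 -1 32 0 0 0 6.8" --pt "94 -1 32 0 0 0 6.8"

```text
time_s: 8.95
tool_pos: [0.5576, 0.1005, 0.2407]
orientation: [[-0.695, 0.719, -0.001], [0.719, 0.695, -0.0], [0.0, -0.0, -1.0]]
contact_force: [0.5, -0.4, -0.4]
finger_gap: 0.999
grip_force: 0.0
```

Emit:
arm_command --pt "94 -1 29 0 0 0 6.8" --pt "94 -1 29 -10 0 0 6.8" --pt "94 0 0 0 0 0 0" --pt "94 0 0 0 0 0 0"

```text
time_s: 9.28
tool_pos: [0.5555, 0.158, 0.23]
orientation: [[-0.843, 0.539, -0.002], [0.539, 0.843, -0.001], [0.001, -0.002, -1.0]]
contact_force: [-0.0, -0.2, 0.3]
finger_gap: 1.002
grip_force: 0.0
```

```bash
python3 st.py
python3 - <<'E'
from h import *
w=cap('wrist','w5.png');np.save('w5.npy',w,allow_pickle=True)
b=cap('top')['color'][170:239,248:340]
cv2.imwrite('pics/t5.png',cv2.resize(b,(736,552),interpolation=cv2.INTER_CUBIC))
E
```

```text
9.2833 [0.5555 0.158  0.23  ] yaw 147.41 j6 -48.4 [-0.  -0.2  0.3] [-0.01 -0.11 -0.01] -0.05 94.22599404971288 0.0
```

View pics/w5.png

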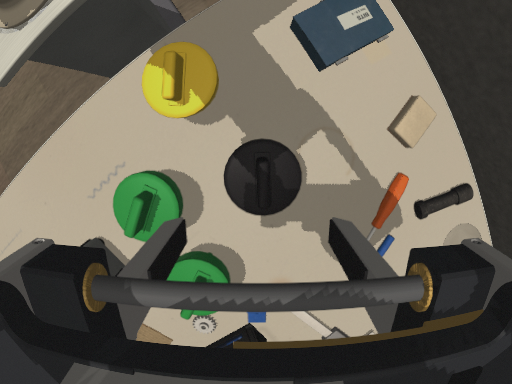

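View pics/t5.png

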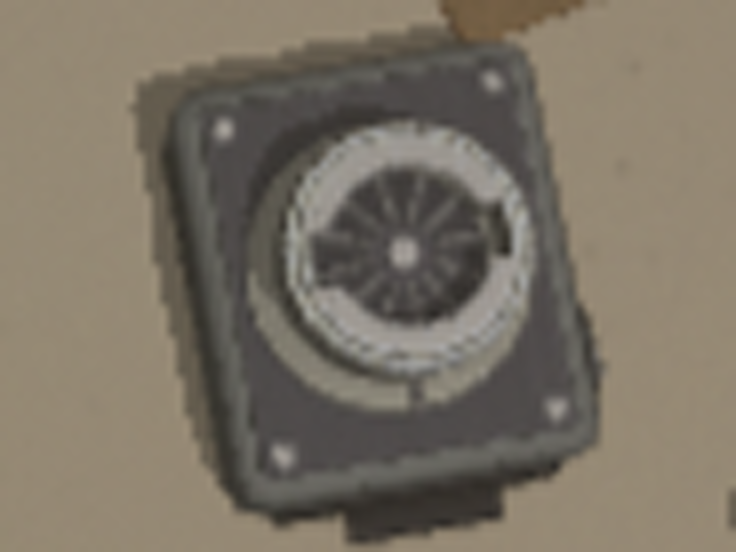

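The wrist view shows the black lid centred at about (262,177), with its wing almost aligned to the tool x axis (image vertical) from about (262,155) to (264,208). The top view shows the ring and its mouth notches along the mill's y, with nothing disturbed.

Run:
```python
from h import *
w=np.load('w5.npy',allow_pickle=True).item();g=w['color'].max(2)
m=((g<75)*255).astype('uint8');m[:125]=0;m[225:]=0;m[:,:215]=0;m[:,312:]=0
cs=cv2.findContours(m,0,2)[0];c=max(cs,key=cv2.contourArea);e=cv2.fitEllipse(c);print(e)
print('lid',onz(w,*e[0],.076,True))
# wing: the brighter/darker detail
s=w['color'][135:220,225:302].max(2);s=cv2.createCLAHE(4,(2,2)).apply(s)
cv2.imwrite('pics/w5z.png',cv2.resize(s,None,fx=7,fy=7,interpolation=cv2.INTER_CUBIC))
```

```text
((262.4418640136719, 176.5760040283203), (75.76887512207031, 76.59280395507812), 92.71775817871094)
lid [0.55338205 0.16621744 0.076     ]
```

View pics/w5z.png

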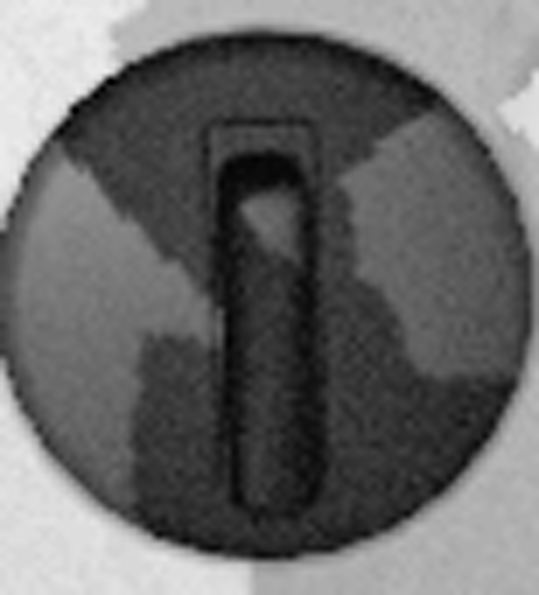

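The enhanced crop shows the wing's top face running from pixel (262.6,159.6) to (264.7,208).

Run:
```python
from h import *
w=np.load('w5.npy',allow_pickle=True).item()
A,B=[onz(w,u,v,.111,True) for u,v in((262.6,160),(264.7,208.5))]
print(A,B,(A+B)/2,np.linalg.norm(A-B),np.degrees(np.arctan2(A[1]-B[1],A[0]-B[0])))
A,B=[onz(w,u,v,.111,True) for u,v in((225+.5*(220+310)/7,170),(225+.5*(230+325)/7,200))]
print(np.degrees(np.arctan2(A[1]-B[1],A[0]-B[0])))
```

```text
[0.53308155 0.17865936 0.111     ] [0.57752272 0.15306402 0.111     ] [0.55530213 0.16586169 0.111     ] 0.05128488025775236 150.06074114160447
150.97067753026658
```

Emit:
arm_command --pt "94 -1 8 -30 0 0 2.2" --pt "94 0 0 -40 0 0 0" --pt "94 0 0 -40 0 0 0" --pt "94 0 0 -28 0 0 0" --pt "94 0 0 -11 0 0 0"

```text
time_s: 9.8
tool_pos: [0.5528, 0.1628, 0.0777]
orientation: [[-0.86, 0.51, -0.007], [0.51, 0.86, -0.002], [0.005, -0.005, -1.0]]
contact_force: [-0.1, -0.4, -0.0]
finger_gap: 0.999
grip_force: 0.0
```

Emit:
arm_command --pt "8 0 0 0 0 0 0" --pt "8 0 0 0 0 0 0" --pt "8 0 0 0 0 0 0" --pt "8 0 0 0 0 0 0" --pt "8 0 0 0 0 0 0" --squeeze 30

```text
time_s: 10.22
tool_pos: [0.5571, 0.1651, 0.0834]
orientation: [[-0.862, 0.507, 0.004], [0.507, 0.862, 0.001], [-0.003, 0.002, -1.0]]
contact_force: [-0.1, -0.3, -0.4]
finger_gap: 0.685
grip_force: 0.0
```

Emit:
arm_command --pt "8 0 0 0 0 0 0" --pt "8 0 0 0 0 0 0" --pt "8 0 0 0 0 0 0" --pt "8 0 0 0 0 0 0" --pt "8 0 0 0 0 0 0"

```text
time_s: 10.63
tool_pos: [0.5556, 0.165, 0.0815]
orientation: [[-0.862, 0.507, 0.0], [0.507, 0.862, 0.0], [-0.0, 0.0, -1.0]]
contact_force: [0.3, -0.7, -0.2]
finger_gap: 0.326
grip_force: 0.0
```

```bash
python3 st.py
```

```text
10.6333 [0.5556 0.165  0.0815] yaw 149.54 j6 -49.9 [ 0.3 -0.7 -0.2] [ 0.1  -0.17 -0.02] 0.0 30.61014373571513 0.0
```

Emit:
arm_command --pt "8 0 0 0 0 0 0" --pt "8 0 0 0 0 0 0" --pt "8 0 0 0 0 0 0" --pt "8 0 0 0 0 0 0" --pt "8 0 0 0 0 0 0"

```text
time_s: 11.05
tool_pos: [0.5556, 0.165, 0.0814]
orientation: [[-0.862, 0.507, -0.0], [0.507, 0.862, 0.0], [0.0, 0.0, -1.0]]
contact_force: [0.1, -0.9, -0.2]
finger_gap: 0.144
grip_force: 30.0
```

```bash
python3 st.py
```

```text
11.05 [0.5556 0.165  0.0814] yaw 149.54 j6 -49.9 [ 0.1 -0.9 -0.2] [ 0.03 -0.14 -0.03] -0.0 13.532988962943078 29.997265934944153
```

Emit:
arm_command --pt "8 0 0 8 0 0 0" --pt "8 0 0 20 0 0 0" --pt "8 0 0 30 0 0 0" --pt "8 0 0 35 0 0 0" --pt "8 0 0 35 0 0 0"

```text
time_s: 11.47
tool_pos: [0.5548, 0.1648, 0.2106]
orientation: [[-0.862, 0.507, -0.002], [0.507, 0.862, -0.0], [0.001, -0.001, -1.0]]
contact_force: [-0.5, -0.7, -3.1]
finger_gap: 0.147
grip_force: 30.0
```

```bash
python3 st.py
```

```text
11.4667 [0.5548 0.1648 0.2106] yaw 149.54 j6 -49.9 [-0.5 -0.7 -3.1] [-0.01 -0.18 -0.04] -0.0 13.81161968280347 29.99669373035431
```

Emit:
arm_command --pt "8 0 0 35 0 0 0" --pt "8 0 -20 5 0 0 -4.1" --pt "8 1 -27 0 0 0 -4.1" --pt "8 1 -27 0 0 0 -4.1" --pt "8 1 -27 0 0 0 -4.1"

```text
time_s: 11.88
tool_pos: [0.5583, 0.0631, 0.2502]
orientation: [[-0.682, 0.731, 0.001], [0.731, 0.682, -0.0], [-0.0, 0.0, -1.0]]
contact_force: [0.2, -0.4, -2.4]
finger_gap: 0.149
grip_force: 30.0
```

Emit:
arm_command --pt "8 1 -27 0 0 0 -4.1" --pt "8 1 -27 0 0 0 -4.1" --pt "8 1 -27 0 0 0 -4.1" --pt "8 1 -27 0 0 0 -4.1" --pt "8 1 -27 0 0 0 -4.1"

```text
time_s: 12.3
tool_pos: [0.5632, -0.0722, 0.2498]
orientation: [[-0.382, 0.924, -0.0], [0.924, 0.382, 0.0], [0.0, -0.0, -1.0]]
contact_force: [-0.1, 0.3, -2.2]
finger_gap: 0.146
grip_force: 30.0
```

Emit:
arm_command --pt "8 1 -27 0 0 0 -4.1" --pt "8 1 -27 0 0 0 -4.1" --pt "8 0 -23 0 0 0 -4.1" --pt "8 0 -9 0 0 0 0" --pt "8 0 0 0 0 0 0"

```text
time_s: 12.72
tool_pos: [0.5654, -0.1588, 0.2493]
orientation: [[-0.178, 0.984, -0.0], [0.984, 0.178, -0.0], [-0.0, -0.0, -1.0]]
contact_force: [-0.5, 0.1, -1.6]
finger_gap: 0.148
grip_force: 30.0
```

Emit:
arm_command --pt "8 0 0 0 0 0 0" --pt "8 0 0 0 0 0 0" --pt "8 0 0 0 0 0 0"

```text
time_s: 12.97
tool_pos: [0.5656, -0.1554, 0.2496]
orientation: [[-0.182, 0.983, 0.0], [0.983, 0.182, 0.001], [0.001, 0.0, -1.0]]
contact_force: [-0.3, 0.1, -1.7]
finger_gap: 0.151
grip_force: 30.0
```

```bash
python3 st.py
python3 - <<'E'
from h import *
w=cap('wrist');np.save('w6.npy',w,allow_pickle=True);s=cap('side');np.save('s6.npy',s,allow_pickle=True)
W=cv2.resize(w['color'],(400,300));S=cv2.resize(s['color'][150:240,200:320],(400,300),interpolation=cv2.INTER_CUBIC)
cv2.imwrite('pics/c6.png',np.hstack([W,S]))
E
```

```text
12.9667 [ 0.5656 -0.1554  0.2496] yaw 100.47 j6 -32.7 [-0.3  0.1 -1.7] [ 0.   -0.13 -0.01] -0.0 14.163827917712544 29.996824264526367
```

View pics/c6.png

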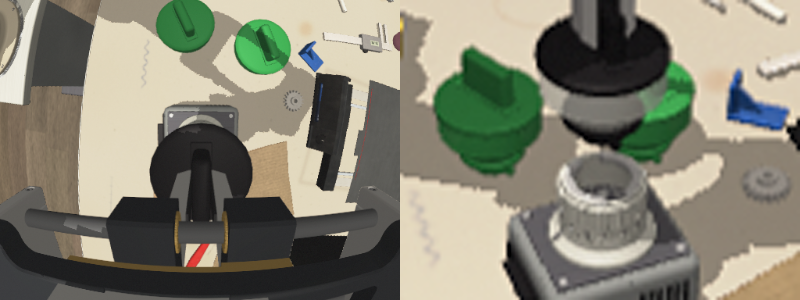

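The wrist view shows the lid held at about (201,172) in half scale, its wing vertical. The side view shows the hopper level above the ring. I'll fit the lid's arc on its plane to check the in-hand offset.

Run:
```python
from h import *
from scipy.optimize import least_squares
w=np.load('w6.npy',allow_pickle=True).item();k=1.28
g=w['color'].max(2).astype(int)
c0=np.array([201,173])*k
Q=[]
for t in np.radians(np.arange(-175,-4,5)):
    if -140<np.degrees(t)<-40: continue
    p=[g[int(c0[1]+r*np.sin(t)),int(c0[0]+r*np.cos(t))] for r in np.arange(50,85)]
    d=np.array(p)[4:]-np.array(p)[:-4];i=d.argmax();Q.append(onz(w,*(c0+(52+i)*np.array([np.cos(t),np.sin(t)])),.244,True)[:2])
Q=np.array(Q)
f=least_squares(lambda q:np.hypot(*(Q-q[:2]).T)-q[2],[.565,-.155,.046],loss='soft_l1',f_scale=.001)
print(f.x,f.cost,(np.hypot(*(Q-f.x[:2]).T)-f.x[2]).round(4))
```

```text
[ 0.56490534 -0.15212167  0.04418841] 4.1627292414777305e-06 [ 0.0006 -0.0003 -0.0003 -0.0004 -0.0004 -0.0004  0.0003  0.0036 -0.0006
  0.0006 -0.0001 -0.0001 -0.0008 -0.      0.0007  0.0002]
```

Emit:
arm_command --pt "8 -0.4 -2.6 -20 0 0 0" --pt "8 0 0 -16 0 0 0" --pt "8 0 0 0 0 0 0"

```text
time_s: 13.32
tool_pos: [0.5633, -0.158, 0.2105]
orientation: [[-0.181, 0.984, -0.006], [0.984, 0.181, 0.003], [0.004, -0.005, -1.0]]
contact_force: [-0.5, 0.4, -3.6]
finger_gap: 0.145
grip_force: 30.0
```

Emit:
arm_command --pt "8 0 0 -4 0 0 0" --pt "8 0 0 -3 0 0 0" --pt "8 0 0 0 0 0 0"

```text
time_s: 13.57
tool_pos: [0.5656, -0.1594, 0.2069]
orientation: [[-0.18, 0.984, 0.001], [0.984, 0.18, -0.0], [-0.0, 0.001, -1.0]]
contact_force: [0.3, 0.0, -1.5]
finger_gap: 0.148
grip_force: 30.0
```

```bash
python3 st.py
```

```text
13.5667 [ 0.5656 -0.1594  0.2069] yaw 100.37 j6 -32.9 [ 0.3  0.  -1.5] [-0.03 -0.08 -0.04] 0.0 13.953599989813231 29.996854662895203
```

Emit:
arm_command --pt "8 0 0 -2 0 0 0" --pt "8 0 0 -2 0 0 0" --pt "8 0 0 0 0 0 0"

```text
time_s: 13.82
tool_pos: [0.5659, -0.1592, 0.2048]
orientation: [[-0.18, 0.984, 0.003], [0.984, 0.18, -0.0], [-0.001, 0.003, -1.0]]
contact_force: [-0.4, 1.2, -0.8]
finger_gap: 0.145
grip_force: 30.0
```

```bash
python3 st.py
```

```text
13.8167 [ 0.5659 -0.1592  0.2048] yaw 100.34 j6 -32.9 [-0.4  1.2 -0.8] [ 0.5  -0.01  0.04] 0.01 13.656512310759716 29.997103214263916
```

Emit:
arm_command --pt "8 0 1.5 0 0 0 0" --pt "8 0 0 -1 0 0 0" --pt "8 0 0 0 0 0 0"

```text
time_s: 14.07
tool_pos: [0.5652, -0.1582, 0.2012]
orientation: [[-0.18, 0.984, -0.0], [0.984, 0.18, -0.0], [-0.0, -0.0, -1.0]]
contact_force: [0.3, -0.6, -1.8]
finger_gap: 0.147
grip_force: 30.0
```

```bash
python3 st.py
```

```text
14.0667 [ 0.5652 -0.1582  0.2012] yaw 100.35 j6 -32.8 [ 0.3 -0.6 -1.8] [ 0.03 -0.1   0.01] 0.0 13.840593194172168 29.99683141708374
```

The foot has entered and moves freely. I'll continue down to the shoulder.

Emit:
arm_command --pt "8 0 0 -2.5 0 0 0" --pt "8 0 0 -2.5 0 0 0" --pt "8 0 0 -1.5 0 0 0" --pt "8 0 0 0 0 0 0"

```text
time_s: 14.4
tool_pos: [0.5649, -0.1581, 0.1942]
orientation: [[-0.179, 0.984, -0.001], [0.984, 0.179, 0.0], [0.001, -0.001, -1.0]]
contact_force: [1.5, 0.2, -2.1]
finger_gap: 0.15
grip_force: 30.0
```

```bash
python3 st.py
```

```text
14.4 [ 0.5649 -0.1581  0.1942] yaw 100.34 j6 -32.8 [ 1.5  0.2 -2.1] [-0.   -0.07 -0.04] 0.0 14.122172739867173 29.99684303998947
```

Emit:
arm_command --pt "8 0 0 -1.5 0 0 0" --pt "8 0 0 -1.5 0 0 0" --pt "8 0 0 0 0 0 0"

```text
time_s: 14.65
tool_pos: [0.5654, -0.1582, 0.1929]
orientation: [[-0.179, 0.984, 0.001], [0.984, 0.179, -0.0], [-0.001, 0.001, -1.0]]
contact_force: [-2.0, 0.4, 2.8]
finger_gap: 0.144
grip_force: 30.0
```

```bash
python3 st.py
```

```text
14.65 [ 0.5654 -0.1582  0.1929] yaw 100.34 j6 -32.8 [-2.   0.4  2.8] [ 0.11  0.19 -0.  ] -0.0 13.567802686921963 29.99834418296814
```

Emit:
arm_command --pt "8 0 0.2 0 0 0 -6" --pt "8 0 0.2 0 0 0 -6" --pt "8 -0.1 0.2 0 0 0 -6" --pt "8 -0.1 0.2 0 0 0 -6" --pt "8 -0.1 0.2 0 0 0 -6"

```text
time_s: 15.07
tool_pos: [0.5651, -0.1576, 0.1929]
orientation: [[0.341, 0.94, 0.001], [0.94, -0.341, -0.001], [-0.001, 0.001, -1.0]]
contact_force: [-1.5, -0.1, 3.3]
finger_gap: 0.149
grip_force: 30.0
```

```bash
python3 st.py
```

```text
15.0667 [ 0.5651 -0.1576  0.1929] yaw 70.05 j6 -2.4 [-1.5 -0.1  3.3] [-0.02  0.28  0.02] -0.98 13.981861075171617 29.9940088391304
```

Emit:
arm_command --pt "8 -0.2 0.2 0 0 0 -6" --pt "8 -0.2 0.1 0 0 0 -6" --pt "8 -0.2 0.1 0 0 0 -6" --pt "8 -0.2 0.1 0 0 0 -6" --pt "8 -0.2 0.1 0 0 0 -6"

```text
time_s: 15.48
tool_pos: [0.5641, -0.1569, 0.1929]
orientation: [[0.766, 0.643, 0.001], [0.643, -0.766, -0.001], [0.0, 0.002, -1.0]]
contact_force: [-0.8, -0.7, 2.0]
finger_gap: 0.151
grip_force: 30.0
```

```bash
python3 st.py
```

```text
15.4833 [ 0.5641 -0.1569  0.1929] yaw 40.05 j6 27.6 [-0.8 -0.7  2. ] [0.02 0.23 0.02] -0.98 14.151958201794674 29.993855953216553
```

Emit:
arm_command --pt "8 -0.2 0.1 0 0 0 -5" --pt "8 -0.2 0.1 0 0 0 -5" --pt "8 -0.2 0 0 0 0 -5" --pt "8 -0.2 0 0 0 0 -5" --pt "8 -0.1 0 0 0 0 -5"

```text
time_s: 15.9
tool_pos: [0.5632, -0.1567, 0.1929]
orientation: [[0.965, 0.26, 0.001], [0.26, -0.965, -0.001], [0.001, 0.001, -1.0]]
contact_force: [-0.2, -0.4, 3.4]
finger_gap: 0.144
grip_force: 30.0
```

```bash
python3 st.py
```

```text
15.9 [ 0.5632 -0.1567  0.1929] yaw 15.1 j6 52.6 [-0.2 -0.4  3.4] [0.09 0.26 0.02] -0.81 13.537227351901427 29.994294047355652
```

Emit:
arm_command --pt "8 0 0 0 0 0 -3" --pt "8 0 0 0 0 0 -3" --pt "8 0 0 0 0 0 0"

```text
time_s: 16.15
tool_pos: [0.5633, -0.1566, 0.1929]
orientation: [[0.987, 0.161, 0.001], [0.161, -0.987, -0.001], [0.001, 0.001, -1.0]]
contact_force: [-1.0, -0.3, 3.8]
finger_gap: 0.146
grip_force: 30.0
```

```bash
python3 st.py
```

```text
16.15 [ 0.5633 -0.1566  0.1929] yaw 9.29 j6 58.4 [-1.  -0.3  3.8] [0.08 0.22 0.01] 0.33 13.765557313509614 30.001242756843567
```

Not at the stop yet; I'll continue in small steps until the moment rises.

Emit:
arm_command --pt "8 0 0 0 0 0 -1.5" --pt "8 0 0 0 0 0 -1.5" --pt "8 0 0 0 0 0 0"

```text
time_s: 16.4
tool_pos: [0.5634, -0.1563, 0.1929]
orientation: [[0.994, 0.112, 0.001], [0.112, -0.994, -0.001], [0.001, 0.001, -1.0]]
contact_force: [-1.4, 0.6, 5.0]
finger_gap: 0.147
grip_force: 30.0
```

```bash
python3 st.py
```

```text
16.4 [ 0.5634 -0.1563  0.1929] yaw 6.43 j6 61.2 [-1.4  0.6  5. ] [0.19 0.26 0.29] 0.48 13.850256337146861 30.03043681383133
```

Emit:
arm_command --pt "8 0 0 0 0 0 -1.5" --pt "8 0 0 0 0 0 -1.5" --pt "8 0 0 0 0 0 0"

```text
time_s: 16.65
tool_pos: [0.5633, -0.1564, 0.1929]
orientation: [[0.998, 0.061, 0.001], [0.061, -0.998, -0.001], [0.001, 0.001, -1.0]]
contact_force: [-0.4, 2.2, 5.3]
finger_gap: 0.151
grip_force: 30.8
```

```bash
python3 st.py
```

```text
16.65 [ 0.5633 -0.1564  0.1929] yaw 3.49 j6 64.2 [-0.4  2.2  5.3] [0.22 0.26 0.62] 0.81 14.225388105295353 30.82146406173706
```

The moment rose to 0.62 N m, so the hopper is against the stop. I'll release, lift and check.

Emit:
arm_command --pt "50 0 0 0 0 0 0" --pt "50 0 0 0 0 0 0" --pt "50 0 0 0 0 0 0" --pt "50 0 0 0 0 0 0" --pt "50 0 0 0 0 0 0"

```text
time_s: 17.07
tool_pos: [0.563, -0.1564, 0.1916]
orientation: [[0.998, 0.058, -0.0], [0.058, -0.998, 0.0], [-0.0, -0.0, -1.0]]
contact_force: [0.5, 0.4, -0.2]
finger_gap: 0.468
grip_force: 0.0
```

Emit:
arm_command --pt "50 0 0 15 0 0 0" --pt "50 0 0 30 0 0 0" --pt "50 0 0 30 0 0 0" --pt "50 -20 0 20 0 0 0" --pt "50 -40 0 0 0 0 0"

```text
time_s: 17.48
tool_pos: [0.5081, -0.1579, 0.2906]
orientation: [[0.998, 0.06, 0.01], [0.06, -0.998, -0.004], [0.01, 0.004, -1.0]]
contact_force: [0.3, -1.1, 0.7]
finger_gap: 0.532
grip_force: 0.0
```

Emit:
arm_command --pt "50 -40 0 0 0 0 0" --pt "50 -40 0 0 0 0 0" --pt "50 -30 0 0 0 0 0" --pt "50 0 0 0 0 0 0" --pt "50 0 0 0 0 0 0"

```text
time_s: 17.9
tool_pos: [0.3922, -0.1563, 0.2876]
orientation: [[0.998, 0.057, 0.002], [0.057, -0.998, -0.001], [0.002, 0.001, -1.0]]
contact_force: [1.2, 0.1, -0.2]
finger_gap: 0.529
grip_force: 0.0
```

```bash
python3 st.py
python3 - <<'E'
from h import *
s=cap('side')['color'];t=cap('top')['color']
f=lambda I:cv2.resize(I,(400,300),interpolation=cv2.INTER_CUBIC)
c=t[160:250,240:360].astype(float)*1.7
cv2.imwrite('pics/c7.png',np.hstack([f(s[150:270,190:350]),f(np.clip(c,0,255).astype('uint8'))]))
E
```

```text
17.9 [ 0.3922 -0.1563  0.2876] yaw 3.26 j6 55.5 [ 1.2  0.1 -0.2] [-0.   -0.02 -0.01] -0.03 49.76402268995787 0.0
```

View pics/c7.png

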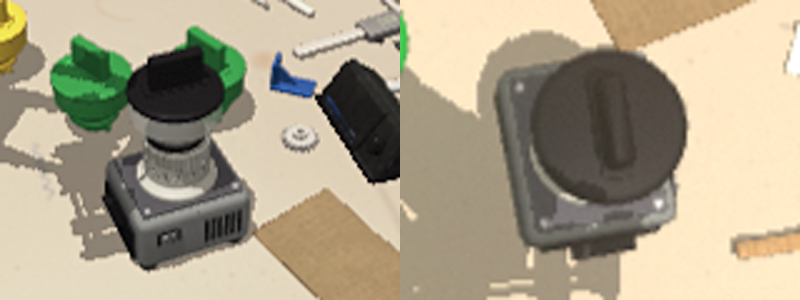

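The side and top views show the hopper seated upright on the mill, with its wing along the mill's x axis (top-crop pixels (598,75) to (622,165)). The arm is clear.

```bash
python3 -c "
from bench import robot
print(robot.hand_in())"
```

```text
the job is handed in; nothing more can be done
None
```

The job is handed in: the ring was turned to its hard stop and backed off 72° (three clicks), and the hopper is seated in the throat and twisted clockwise against its stop, with nothing else moved that I could see. I did not check the click count in a picture; it rests on the measured turn.

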